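Lock the vial into the shaker through its guard window

ROBOT

A 6-joint arm with a two-finger parallel gripper is mounted at the origin on the work surface. World frame = base frame: x ahead of the robot, y to its left, z up, the work surface at z = 0. Lengths are in m, angles in rad, forces in N, time in s.
With the tool pointing down it reaches from about 0.35 to 0.875 m from the base axis. Payload 4.2 kg.
Tool frame: the origin (TCP) lies at the very end of the fingers, on their centre line; the grasp point (between the pads) lies 19 mm behind it (env.grasp_offset is the distance from the TCP to the grasp point, in m); z points along the fingers, y is the line along which they close (so a half turn about z gives the same grasp; the last joint's range is limited). The gripper opens to 87 mm and grips with 3 to 60 N. Pads are 19 mm wide; open, the fingers measure 117 mm over their backs; the gripper's body (75 mm by 190 mm) begins 51 mm behind the grasp point.
Start: joints at [1.371, 0.385, 0.008, 0, -1.194, -0.259], TCP at [0.277, 0.56, 0.223] pointing down, gripper open.
Joint ranges: [-3.14, 3.14], [-1.21, 2.06], [-1.07, 1.41], [-3.16, 2.05], [-2.99, -0.16], [-3.1, 3.1]. Speed limits (rad/s): [2.79, 2.79, 3.14, 3.14, 3.14, 3.14].

INTERFACE

Orientations are given as [roll, pitch, yaw] about the fixed x, y, z axes, in that order (R = Rz(yaw) Ry(pitch) Rx(roll)).
In Python, from cell import telemetry, optics, env gives the robot as it stands.
- The arm moves only by the tool move_arm, never from a script. Its argument "targets" is a list of rows, each a list of 7 numbers: the shift along the tool's x, y, z as a fraction of full scale, then the turn, a rotation vector about the tool's x, y, z as a fraction of full scale, then the finger opening in mm, from 0 to 87. In form: [[dx, dy, dz, ax, ay, az, gripper], ...]. A call has 1 to 5 rows; each row shifts and turns the commanded pose from where the row before left it, along the tool's axes as they then stand; what a row does not reach is not made up. Full scale, the value 1, is 250 mm for a shift and 90 degrees for a turn. A row lasts 1/12 s, in which the tool goes at most 41.7 mm and 7.16 degrees, less where a joint would pass 70% of its speed; a pose out of reach is approached as far as the arm can. A call with a number of a shift or a turn outside -1 to 1 is refused whole. A call with a gripper value outside its range is refused whole. The fingers move at their own pace and stop on an object; the grip force is fixed at half the most. Time passes only in rows, so rows that do not move let the fingers close. It gives the time, the measured TCP pose, the force, the opening and the grip force at its end, in the units of the state.
- telemetry.state(): the state, without advancing time (a new reading comes with each control period).
- optics.grab_frame(name): name is "side" or "top" or "wrist"; returns (picture, depth): 420x560x3 uint8, red, green, blue; 420x560 float32, m along the optical axis (not along the pixel's ray), 0 where there is no reading.
- optics.calibration(name): a dict with "mtx" (3x3 intrinsics, pixels), "view" (4x4, takes a point from world to camera coordinates); the wrist camera has in their place "T_tool_cam" (4x4, takes a point from camera to tool coordinates, whose origin is the TCP and whose axes are the flange's). Camera axes: x right, y up, looking along -z (the intrinsics and any distortion apply to the point x, -y, -z); pixel columns grow to the right and rows downward; lengths in m; the calibration is good to about 2 mm. A picture is of the moment at which its call begins: read the wrist's pose just before it. calibration takes no time and is no camera call.
- env.job_done(): hands the job in; it is judged then, once.
The state is a dict: "time": time; "qpos": joint angles; "qd": joint speeds; "joint_torque": joint torques, N m; "tcp_pos": TCP position; "orientation": TCP orientation; "contact_force": force on the tool from outside, world axes, zero at the start; "moment": the same for the moment, N m; "finger_gap": opening from 0.0 (shut) to 1.0 (fully open); "finger_force": force on a finger pad.
Only numpy, scipy, OpenCV 4.12 (cv2) and the standard library are available. Lean on these libraries where they do the work, as an engineer would, in place of code of your own. Each camera call takes 0.05 s, during which the arm holds its last target. There are 200 camera calls.

TASK

Lock the glass vial into the two-place shaker before it is switched on: with the fingertips, reach down through the guard window on the vial's side, press the lever under it all the way down (it stays there), and come out again without touching the guard. Only press: do not grasp, lift or touch the vial, and leave the other lever and everything around the shaker as they are.

Things in the scene. Friction and masses are not known exactly. Their poses are not given: they have to be found in the camera images.
- shaker: Two-place vial shaker, fixed, about 235 mm (x) by 270 mm (y), 95 mm high. Origin on the table under it; x points from the guard, which is on the robot's side, to the two vial nests, y to its left station, z up. It stands at a different place and yaw each time. From -x to +x: the guard box, a grey housing block (x 25 to 55 mm, top at 92 mm), an aluminium nest block (x 79 to 131 mm, top at 42 mm).
- guard: White sheet-metal guard, part of the shaker, same origin and axes as the shaker. A closed box with a flat level top at 95 mm, 4 mm thick, from x -85 to +25 mm and y -125 to +125 mm. In its top are two rectangular windows, 75 mm (x) by 85 mm (y), side by side, one over each lever, with a 35 mm wide strip between them. It must not be touched.
- window_left (a point): Centre of the left window, at the level of the guard's top face; in the shaker's frame at x -32.5, y +60, z 95 mm. Axes as the shaker's.
- window_right (a point): Centre of the right window, at the level of the guard's top face; in the shaker's frame at x -32.5, y -60, z 95 mm. Axes as the shaker's.
- lever_left (a joint): Locking lever of the left station (+y side of the shaker as seen along the shaker's own axes). Hinge angle in rad: 0 = up (unlocked), 0.26 = against its lower stop (locked). It starts between 0 and 0.06. It needs about 3.5 N at the pad, has no spring and stays where it is left. It drives the fork-shaped keeper of its own station, which slides along +x round the vial's neck.
- lever_right (a joint): Locking lever of the right station (-y side of the shaker as seen along the shaker's own axes). Hinge angle in rad: 0 = up (unlocked), 0.26 = against its lower stop (locked). It starts between 0 and 0.06. It needs about 3.5 N at the pad, has no spring and stays where it is left. It drives the fork-shaped keeper of its own station, which slides along +x round the vial's neck.
- pad_left (a point): Centre of the upper face of the left lever's black pad, 44 mm (x) by 36 mm (y), with the lever's steel arm behind it. The pad is 72.5 mm from the hinge, which lies on its +x side; pressing moves it straight down by about 19 mm in all, from 79 mm to about 60 mm above the table, and tilts it by 0.26 rad, its front edge lowest. It lies under the left window, 16 mm below the guard's top when up, about 35 mm when locked. Its axes turn with the lever.
- pad_right (a point): Centre of the upper face of the right lever's black pad, 44 mm (x) by 36 mm (y), with the lever's steel arm behind it. The pad is 72.5 mm from the hinge, which lies on its +x side; pressing moves it straight down by about 19 mm in all, from 79 mm to about 60 mm above the table, and tilts it by 0.26 rad, its front edge lowest. It lies under the right window, 16 mm below the guard's top when up, about 35 mm when locked. Its axes turn with the lever.
- nest_left (a point): Floor of the left nest, a round pocket of 25 mm diameter and 20 mm depth; in the shaker's frame at x 105, y +60, z 22 mm.
- nest_right (a point): Floor of the right nest, a round pocket of 25 mm diameter and 20 mm depth; in the shaker's frame at x 105, y -60, z 22 mm.
- vial_mid (a point): Half-way up the amber glass vial (23 mm diameter, 72 mm high, narrow neck, crimped aluminium cap), which stands in one nest or the other, its top 94 mm above the table. Its side (left or right) is the side of the lever to press. The other nest holds a low grey plug.
- plug_mid (a point): Half-way up the grey plastic blanking plug (23 mm diameter, 34 mm high with its knob, top 56 mm above the table) in the nest that has no vial.
- reagent: Bystander: amber reagent bottle, 60 mm diameter, 120 mm high, loose on the table at the shaker's left. Origin at its underside.
- carton: Bystander: small cardboard box, 70 x 60 x 50 mm, loose on the table at the shaker's right. Origin at its underside.
- beaker: Bystander: glass beaker, 70 mm diameter, 80 mm high, loose on the table at the shaker's right, beyond the carton. Origin at its underside.

How it is judged:
On the way:
1. the fingers press the lever on the vial's side down to its stop (((horizontal distance between vial_mid and nest_left below 0.02 m and value of joint lever_left above 0.235 rad and contact force between the fingers and lever_left above 0.5 N) or (horizontal distance between vial_mid and nest_right below 0.02 m and value of joint lever_right above 0.235 rad and contact force between the fingers and lever_right above 0.5 N))), for 0.1 s.
At the end, for the whole second after the job is handed in: The lever on the vial's side is down at its stop (0.235 rad or more of 0.26) and stays there, the other lever is still up (under 0.10 rad), and the vial stands upright (within 0.15 rad) on the floor of its nest (within 6 mm) (((horizontal distance between vial_mid and nest_left below 0.02 m and value of joint lever_left above 0.235 rad and value of joint lever_right below 0.1 rad) or (horizontal distance between vial_mid and nest_right below 0.02 m and value of joint lever_right above 0.235 rad and value of joint lever_left below 0.1 rad)) and angle between vial_mid's own z axis and vertical below 0.15 rad and z of vial_mid in the frame of shaker below 0.064 m); the robot touches nothing.
It fails at once if the guard is touched (over 0.5 N) (contact force between any of the fingers, the arm and guard above 0.5 N).
It fails at once if the other lever is pressed (its pad moves more than 5 mm) ((horizontal distance between vial_mid and nest_left below 0.02 m and distance of pad_right from where it was at the start of the episode above 0.005 m) or (horizontal distance between vial_mid and nest_right below 0.02 m and distance of pad_left from where it was at the start of the episode above 0.005 m)).
It fails at once if the vial or the plug is touched (over 0.5 N) or lifted (over 6 mm) or shifted (contact force between any of the fingers, the arm and vial above 0.5 N or contact force between any of the fingers, the arm and plug above 0.5 N or distance of any of vial_mid, plug_mid from where it was at the start of the episode above 0.006 m).
It fails at once if a bystander is moved more than 10 mm or tipped (distance of any of reagent, carton, beaker from where it was at the start of the episode above 0.01 m or angle between any of reagent, carton, beaker's own z axis and vertical above 0.2 rad).
It also fails if it takes over 32 s, if anything falls off the work surface, if the arm or the gripper's body presses on something with over 40 N, if the wrist force passes 120 N, or if a joint passes its speed limit or range.

## Working session

There is one attempt and no reset: what is moved stays moved. The work goes in short steps, Python scripts to look and compute and a tool call to move; the robot and the scene stay as the last step left them, time stands still between calls to the robot, and variables do not carry over. Pictures are saved under pics/ and viewed, at most 10 in all, crops included, and the job is handed in when it is done.

Besides the shell and the picture viewer there is one more tool, called as name([rows], argument=value, ...), one row to a line, values as JSON. move_arm: Moves the arm, as the interface text tells. Its arguments: {"type":"object","properties":{"targets":{"type":"array"}},"required":["targets"]}

```bash
mkdir -p pics; ls
python3 - <<'E'
from cell import telemetry, optics, env
import cv2,numpy as np
print(telemetry.state())
for n in("top","side"):
    im,d=optics.grab_frame(n); cv2.imwrite(f"pics/{n}0.png",im[:,:,::-1]); np.savez(f"{n}0.npz",im=im,d=d)
    print(n,optics.calibration(n),(d>0).mean())
print(optics.calibration("wrist"))
E
```

```text
pics
{'time': 0.0, 'qpos': array([ 1.37056893e+00,  3.85581549e-01,  6.62877808e-03, -4.49552436e-04,
       -1.19397082e+00, -2.58601683e-01]), 'qd': array([-0.00117779, -0.00229406,  0.00026507, -0.0007734 , -0.00076638,
       -0.0019338 ]), 'joint_torque': array([ 6.68533012e-04, -3.90669179e+01,  1.87399900e+01,  4.21972051e+00,
        1.10082564e-02, -1.88537529e-04]), 'tcp_pos': array([0.27654385, 0.55983601, 0.22145299]), 'orientation': array([ 3.13942928e+00, -1.40241147e-04, -4.58994794e-01]), 'contact_force': array([-0.04941485, -1.11951893,  0.10619469]), 'moment': array([ 0.00655929,  0.00884466, -0.02197877]), 'finger_force': 0.0, 'finger_gap': 0.9995754801932989}
top {'mtx': array([[382.81130129,   0.        , 275.69296499],
       [  0.        , 382.81130129, 214.9871511 ],
       [  0.        ,   0.        ,   1.        ]]), 'view': array([[ 0.01830745, -0.99931135,  0.03227468,  0.01556303],
       [ 0.98094428,  0.02419705,  0.19277664, -0.61322617],
       [-0.19342483,  0.02813042,  0.98071174, -0.9076112 ],
       [ 0.        ,  0.        ,  0.        ,  1.    
[... 287 characters left out ...]
0.56199954,  0.82296719, -0.1237344 ],
       [-0.07930916, -0.81947115,  0.56760647, -0.7909471 ],
       [ 0.        ,  0.        ,  0.        ,  1.        ]])} 0.9959821428571428
{'mtx': array([[325.5708608 ,   0.        , 281.88020222],
       [  0.        , 325.5708608 , 208.26017789],
       [  0.        ,   0.        ,   1.        ]]), 'T_tool_cam': array([[-1.10359986e-03,  9.67086796e-01,  2.54444318e-01,
         6.99421899e-02],
       [ 9.99998744e-01,  7.77938780e-04,  1.38051480e-03,
        -6.93660573e-04],
       [ 1.13713554e-03,  2.54445522e-01, -9.67086440e-01,
        -1.62874626e-01],
       [ 0.00000000e+00,  0.00000000e+00,  0.00000000e+00,
         1.00000000e+00]])}
```

View pics/top0.png

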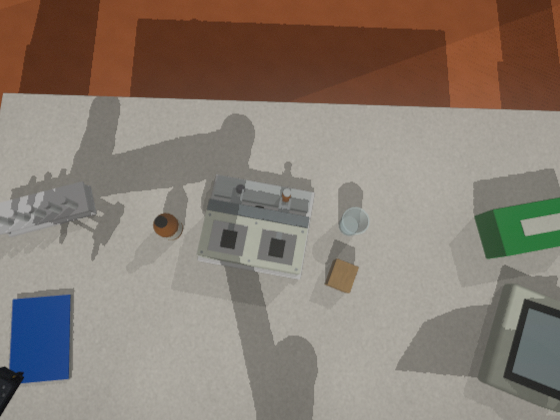

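View pics/side0.png

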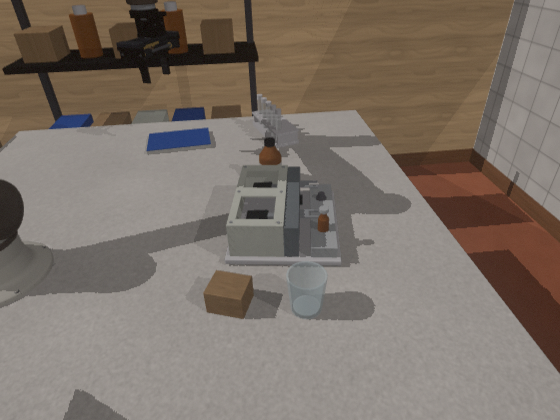

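The vial is at the right station: it shows at (287,197) in the top view, with its window at (277,247). The plug is at (240,188). Next I locate the guard.

```bash
cat > h.py <<'E'
import numpy as np,cv2
from cell import optics
def cloud(n,d,V=None):
    c=optics.calibration(n);K=c["mtx"]
    v,u=np.indices(d.shape)
    P=np.stack([(u-K[0,2])/K[0,0]*d,-(v-K[1,2])/K[1,1]*d,-d,np.ones_like(d)],-1)
    M=np.linalg.inv(c["view"]) if V is None else V
    return (P@M.T)[...,:3]
E
python3 - <<'E'
from h import *
for n in("top","side"):
    f=np.load(n+"0.npz");im=f["im"];P=cloud(n,f["d"])
    near=(abs(P[...,0]-.55)<.25)&(abs(P[...,1])<.25)
    h=cv2.cvtColor(im,cv2.COLOR_RGB2HSV)
    m=near&(P[...,2]>.088)&(P[...,2]<.102)&(f["d"]>0)&(h[...,2]>140)
    k,l,s,c=cv2.connectedComponentsWithStats(m.astype(np.uint8)); i=1+s[1:,4].argmax()
    m=l==i
    p=P[m]; r=cv2.minAreaRect((p[:,:2]*1000).astype(np.float32))
    print(n,m.sum(),"z",np.median(p[:,2]),r,np.round(cv2.boxPoints(r)),s[i])
    # window holes: centroids of inner contours in metric plane
    cs,hi=cv2.findContours(m.astype(np.uint8),cv2.RETR_CCOMP,cv2.CHAIN_APPROX_NONE)
    c=optics.calibration(n);K=c["mtx"];Vi=np.linalg.inv(c["view"])
    for q,hh in zip(cs,hi[0]):
        if len(q)<40: continue
        q=q[:,0]; ray=np.c_[(q[:,0]-K[0,2])/K[0,0],-(q[:,1]-K[1,2])/K[1,1],-np.ones(len(q))]@Vi[:3,:3].T
        X=Vi[:3,3]+ray*((.095-Vi[2,3])/ray[:,2])[:,None]
        print("hole" if hh[3]>=0 else "outer",cv2.minAreaRect((X[:,:2]*1000).astype(np.float32)))
    b=near&(h[...,0]<15)&(h[...,1]>120)&(P[...,2]>.03)
    k,l,s,c=cv2.connectedComponentsWithStats(b.astype(np.uint8))
    for i in range(1,k):
        if s[i,4]>15: print("brown",c[i],s[i,4],np.median(P[l==i],0))
E
```

```text
top 1697 z 0.09508558559642066 ((535.4628295898438, 47.24858856201172), (173.383544921875, 109.24179077148438), 80.76167297363281) [[468. -30.]
 [575. -47.]
 [603. 124.]
 [495. 142.]] [ 236  216   72   57 1697]
outer ((535.4175415039062, 47.387210845947266), (172.90988159179688, 109.38355255126953), 80.8005599975586)
hole ((529.5745849609375, 26.13465118408203), (89.81829833984375, 79.48158264160156), 80.91500854492188)
brown [285.45454545 198.31818182] 22 [0.65582995 0.00550124 0.06492486]
side 1108 z 0.09624751490968564 ((532.7770385742188, 48.98691940307617), (174.4585723876953, 109.1406478881836), 80.7752685546875) [[465. -28.]
 [573. -46.]
 [601. 126.]
 [493. 144.]] [ 227  180   59   46 1108]
outer ((533.0565185546875, 51.9345588684082), (173.6729736328125, 109.4951171875), 81.00690460205078)
hole ((527.0133056640625, 28.380895614624023), (92.41263580322266, 80.8158187866211), 81.38877868652344)
brown [322.55696203 223.08227848] 158 [ 0.66045118 -0.00204197  0.06193075]
```

move_arm([
  [0,0,0,0,0,-0.063,0],
  [0,0,0,0,0,-0.063,0],
  [0,0,0,0,0,-0.064,0],
  [0.08,0.12,0,0,0,0,0],
  [0.09,0.13,0,0,0,0,0],
])

```text
time: 0.52
tcp_pos: [0.3081, 0.4921, 0.2211]
orientation: [3.14, 0.0, -0.157]
contact_force: [1.1, -0.5, -0.0]
finger_gap: 0.705
finger_force: 0.0
```

move_arm([
  [0.09,0.13,0,0,0,0,0],
  [0.09,0.13,0,0,0,0,0],
  [0.09,0.13,0,0,0,0,0],
  [0.09,0.13,0,0,0,0,0],
  [0.09,0.13,0,0,0,0,0],
])

```text
time: 0.93
tcp_pos: [0.394, 0.3115, 0.2223]
orientation: [3.141, 0.0, -0.16]
contact_force: [1.1, -0.1, -0.6]
finger_gap: 0.325
finger_force: 0.0
```

move_arm([
  [0.09,0.13,0,0,0,0,0],
  [0.09,0.13,0,0,0,0,0],
  [0.09,0.13,0,0,0,0,0],
  [0.09,0.13,0,0,0,0,0],
  [0.09,0.13,0,0,0,0,0],
])

```text
time: 1.35
tcp_pos: [0.4791, 0.1332, 0.2224]
orientation: [3.142, 0.0, -0.16]
contact_force: [0.6, 0.6, -0.0]
finger_gap: 0.02
finger_force: 0.0
```

move_arm([
  [0.08,0.12,0,0,0,0,0],
  [0.08,0.12,0,0,0,0,0],
  [0.05,0.08,0,0,0,0,0],
  [0,0,0,0,0,0,0],
  [0,0,0,0,0,0,0],
])

```text
time: 1.77
tcp_pos: [0.5179, 0.0465, 0.2219]
orientation: [3.141, 0.001, -0.163]
contact_force: [0.7, 0.1, -0.1]
finger_gap: 0.006
finger_force: 0.0
```

```bash
cat > look.py <<'E'
import sys
from h import *
from cell import telemetry
from scipy.spatial.transform import Rotation as R
s=telemetry.state(); im,d=optics.grab_frame("wrist")
cv2.imwrite(f"pics/{sys.argv[1]}.png",im[:,:,::-1])
c=optics.calibration("wrist"); T=np.eye(4);T[:3,:3]=R.from_euler("xyz",s["orientation"]).as_matrix();T[:3,3]=s["tcp_pos"]
V=T@c["T_tool_cam"]; P=cloud("wrist",d,V)
h=cv2.cvtColor(im,cv2.COLOR_RGB2HSV)
print(s["tcp_pos"],s["orientation"],s["contact_force"])
np.savez("w.npz",im=im,P=P,d=d,tcp=s["tcp_pos"])
m=(d>0)&(abs(P[...,2]-.095)<.007)&(h[...,1]<60)&(h[...,2]>110)
cs,hi=cv2.findContours(m.astype(np.uint8),cv2.RETR_CCOMP,cv2.CHAIN_APPROX_NONE)
for q,hh in zip(cs,hi[0]):
    if len(q)<100: continue
    q=q[:,0]; X=P[q[:,1],q[:,0]]
    K=c["mtx"];ray=np.c_[(q[:,0]-K[0,2])/K[0,0],-(q[:,1]-K[1,2])/K[1,1],-np.ones(len(q))]@V[:3,:3].T
    X=V[:3,3]+ray*((.095-V[2,3])/ray[:,2])[:,None]
    print("hole" if hh[3]>=0 else "outer",q.mean(0),cv2.minAreaRect((X[:,:2]*1000).astype(np.float32)))
b=(d>0)&(h[...,2]<60)&(P[...,2]>.06)&(P[...,2]<.088)
k,l,st,c=cv2.connectedComponentsWithStats(b.astype(np.uint8))
for i in range(1,k):
    if st[i,4]>200: print("dark",c[i],st[i],np.median(P[l==i],0),cv2.minAreaRect((P[l==i][:,:2]*1000).astype(np.float32)))
E
python3 look.py w1
```

```text
[0.51791645 0.04650846 0.22187383] [ 3.14112619e+00  1.33140133e-03 -1.63303823e-01] [ 0.7268918   0.10908315 -0.12891375]
outer [231.28       158.76105263] ((555.4969482421875, 84.96595001220703), (251.01719665527344, 139.21420288085938), 80.90684509277344)
hole [300.78735632 184.76724138] ((529.3353881835938, 28.388219833374023), (85.85893249511719, 75.26942443847656), 80.7282485961914)
hole [168.3942029  185.02898551] ((548.4236450195312, 145.9732666015625), (85.14205932617188, 76.27581787109375), 80.65757751464844)
hole [118.4953271  119.57943925] ((613.0709838867188, 173.8312530517578), (45.553497314453125, 3.3119194507598877), 80.5798568725586)
dark [180.41980198 182.76336634] [ 157  162   39   42 1010] [0.54784195 0.14032901 0.07592341] ((548.34765625, 145.12745666503906), (33.47117233276367, 40.766502380371094), 80.71125030517578)
```

View pics/w1.png

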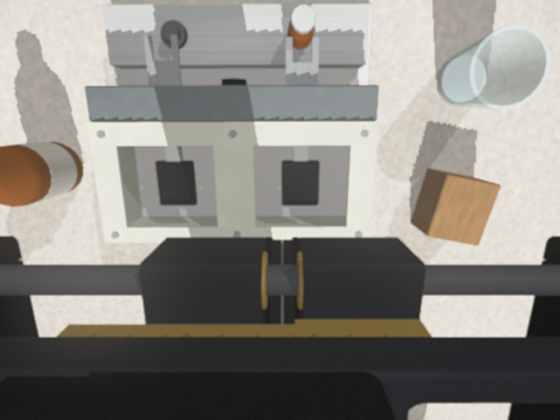

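The right window is centred at (302,187) with its pad at (300,183), and the vial sits beyond it at (302,25). The dark blocks around the fingers, (140–425, 240–320), need their height checked before I go down.

Run:
```python
from h import *
f=np.load("w.npz");P=f["P"]-f["tcp"];a=-.163
x=P[...,0]*np.cos(a)+P[...,1]*np.sin(a);y=P[...,0]*np.sin(a)-P[...,1]*np.cos(a)
for (u,v) in [(282,245),(270,245),(250,245),(200,245),(150,260),(200,300),(400,260),(264,280),(290,280),(282,300),(220,280),(300,315),(150,330),(60,280),(240,310)]:
    print(u,v,np.round(1000*np.array([x[v,u],y[v,u],P[v,u,2]])),round(float(f["d"][v,u]),3))
```

```text
282 245 [11. -1.  9.] 0.164
270 245 [12. -7. 13.] 0.16
250 245 [39. -9. 82.] 0.086
200 245 [ 39. -22.  81.] 0.087
150 260 [ 39. -31.  92.] 0.076
200 300 [ 30. -20.  95.] 0.076
400 260 [39. 27. 91.] 0.077
264 280 [33. -5. 91.] 0.079
290 280 [32.  1. 87.] 0.083
282 300 [-155.   -1. -220.] 0.428
220 280 [ 35. -15.  94.] 0.076
300 315 [20.  4. 85.] 0.089
150 330 [ 25. -30.  99.] 0.073
60 280 [ 32. -57.  88.] 0.083
240 310 [ 27. -11.  94.] 0.078
```

move_arm([
  [0.045,0.065,0,0,0,0,0],
  [0,0,0.1,0,0,0,0],
  [0,0,0.15,0,0,0,0],
  [0,0,0.15,0,0,0,0],
  [0,0,0,0,0,0,0],
])

```text
time: 2.23
tcp_pos: [0.5207, 0.0297, 0.1158]
orientation: [3.136, 0.014, -0.161]
contact_force: [-0.4, -0.1, -1.7]
finger_gap: 0.007
finger_force: 0.0
```

```bash
python3 look.py w2
python3 - <<'E'
from cell import optics
import cv2
im,d=optics.grab_frame("side"); cv2.imwrite("pics/s2.png",cv2.resize(im[130:280,180:380,::-1],None,fx=4,fy=4))
E
```

```text
[0.52067072 0.02973841 0.11583054] [ 3.13616826  0.01439585 -0.16059291] [-0.38109348 -0.08371766 -1.66967478]
outer [ 86.26530612 302.47346939] ((501.0976257324219, 158.5963592529297), (69.7372055053711, 9.277544975280762), 80.59178924560547)
outer [  3.76470588 207.63970588] ((568.7799072265625, 183.85264587402344), (8.074682235717773, 37.48879623413086), 67.71992492675781)
outer [201.5258216  111.59624413] ((604.1864624023438, 58.51719665527344), (39.1918830871582, 20.46422576904297), 80.73333740234375)
outer [254.57911803 151.11673152] ((572.1817626953125, 68.10205078125), (224.66807556152344, 91.51190948486328), 83.23086547851562)
outer [348.47647059  73.03529412] ((608.4262084960938, -18.990013122558594), (43.965938568115234, 0.9742372035980225), 80.76776123046875)
outer [12.63905325 98.99408284] ((624.2886962890625, 158.93783569335938), (18.36627960205078, 26.752161026000977), 80.76754760742188)
dark [178.24193548  67.2516129 ] [160  63  38   9 310] [0.6276449  0.06985268 0.08551715] ((627.7615966796875, 71.21846008300781), (19.03837013244629, 4.412715911865234), 80.68000793457031)
dark [100.86738032 217.66280107] [  68  187   65   62 3363] [0.54966556 0.14422257 0.07595409] ((548.9580688476562, 145.07626342773438), (34.974063873291016, 42.423072814941406), 80.50165557861328)
dark [283.54480853 213.58270825] [ 258  188   53   53 2533] [0.53356546 0.02726078 0.07739533] ((532.858642578125, 27.050682067871094), (33.67596435546875, 35.15505599975586), 80.33528137207031)
```

View pics/s2.png

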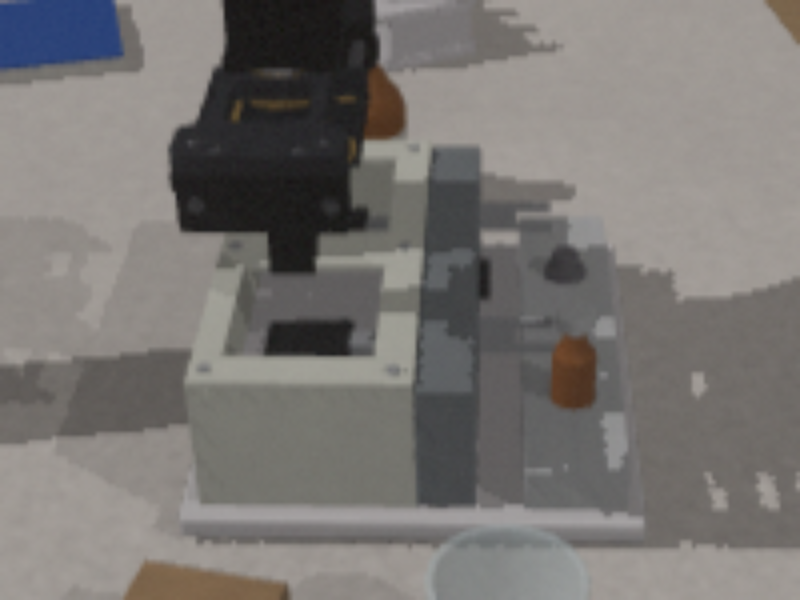

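View pics/w2.png

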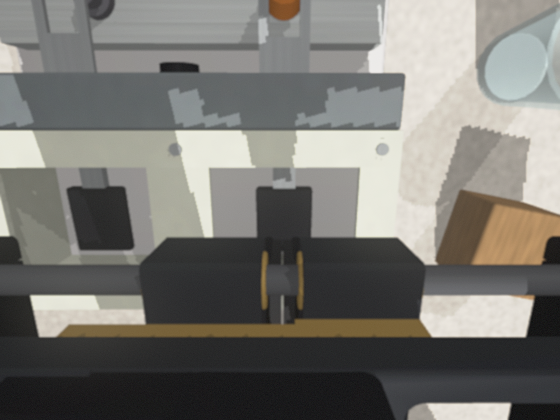

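move_arm([
  [0.02,0,0,0,0,0,0],
  [0,0,0,0,0,0,0],
  [0,0,0,0,0,0,0],
])

```text
time: 2.58
tcp_pos: [0.5332, 0.0298, 0.1248]
orientation: [-3.139, -0.004, -0.16]
contact_force: [-0.3, 0.7, 0.0]
finger_gap: 0.004
finger_force: 0.0
```

move_arm([
  [0,0,0,0,0,0,0],
  [0,0,0,0,0,0,0],
  [0,0,0,0,0,0,0],
])

```text
time: 2.83
tcp_pos: [0.5316, 0.0291, 0.1231]
orientation: [-3.141, -0.001, -0.16]
contact_force: [-0.1, -0.0, -0.0]
finger_gap: 0.003
finger_force: 0.0
```

move_arm([
  [-0.012,0.004,0.04,0,0,0,0],
  [0,0,0.04,0,0,0,0],
  [0,0,0.04,0,0,0,0],
  [0,0,0.02,0,0,0,0],
  [0,0,0,0,0,0,0],
])

```text
time: 3.25
tcp_pos: [0.5273, 0.0283, 0.0858]
orientation: [3.14, 0.003, -0.161]
contact_force: [-0.0, 0.4, -0.5]
finger_gap: 0.005
finger_force: 0.0
```

move_arm([
  [0,0,0.015,0,0,0,0],
  [0,0,0.015,0,0,0,0],
  [0,0,0.015,0,0,0,0],
  [0,0,0.01,0,0,0,0],
  [0,0,0,0,0,0,0],
])

```text
time: 3.67
tcp_pos: [0.5287, 0.0287, 0.0738]
orientation: [-3.141, -0.001, -0.16]
contact_force: [-0.6, 0.3, 1.2]
finger_gap: 0.006
finger_force: 0.2
```

Contact has been made, so I continue in small steps.

move_arm([
  [0,0,0.01,0,0,0,0],
  [0,0,0.01,0,0,0,0],
  [0,0,0.01,0,0,0,0],
  [0,0,0.005,0,0,0,0],
  [0,0,0,0,0,0,0],
])

```text
time: 4.08
tcp_pos: [0.5291, 0.0287, 0.0651]
orientation: [-3.141, -0.001, -0.16]
contact_force: [0.5, -0.4, 1.7]
finger_gap: 0.007
finger_force: 1.1
```

move_arm([
  [0,0,0.004,0,0,0,0],
  [0,0,0.004,0,0,0,0],
  [0,0,0,0,0,0,0],
])

```text
time: 4.33
tcp_pos: [0.5288, 0.0288, 0.0631]
orientation: [-3.141, -0.001, -0.16]
contact_force: [1.1, 0.3, 2.3]
finger_gap: 0.006
finger_force: 1.5
```

move_arm([
  [0,0,0.005,0,0,0,0],
  [0,0,0.005,0,0,0,0],
  [0,0,0.004,0,0,0,0],
  [0,0,0,0,0,0,0],
])

```text
time: 4.67
tcp_pos: [0.5291, 0.0288, 0.0621]
orientation: [-3.142, -0.002, -0.159]
contact_force: [-3.4, 0.1, 17.7]
finger_gap: 0.006
finger_force: 9.1
```

move_arm([
  [0,0,0.003,0,0,0,0],
  [0,0,0,0,0,0,0],
  [0,0,0,0,0,0,0],
  [0,0,0,0,0,0,0],
])

```text
time: 5.0
tcp_pos: [0.5291, 0.0288, 0.0619]
orientation: [-3.141, -0.002, -0.159]
contact_force: [-5.0, 0.0, 22.4]
finger_gap: 0.008
finger_force: 11.0
```

move_arm([
  [0,0,-0.02,0,0,0,0],
  [0,0,-0.04,0,0,0,0],
  [0,0,-0.06,0,0,0,0],
  [0,0,-0.08,0,0,0,0],
  [0,0,-0.08,0,0,0,0],
])

```text
time: 5.42
tcp_pos: [0.5265, 0.0283, 0.1283]
orientation: [3.14, 0.005, -0.161]
contact_force: [0.7, -0.3, -0.8]
finger_gap: 0.001
finger_force: 0.0
```

move_arm([
  [0,0,-0.1,0,0,0,0],
  [0,0,-0.1,0,0,0,0],
  [0,0,-0.1,0,0,0,0],
  [0,0,0,0,0,0,0],
  [0,0,0,0,0,0,0],
])

```text
time: 5.83
tcp_pos: [0.528, 0.0288, 0.2045]
orientation: [-3.14, -0.0, -0.161]
contact_force: [-0.1, -0.6, -0.3]
finger_gap: 0.003
finger_force: 0.0
```

move_arm([
  [-0.1,0,0,0,0,0,0],
  [-0.1,0,0,0,0,0,0],
  [0,0,0,0,0,0,0],
  [0,0,0,0,0,0,0],
  [0,0,0,0,0,0,0],
])

```text
time: 6.25
tcp_pos: [0.4787, 0.0365, 0.203]
orientation: [3.141, 0.002, -0.16]
contact_force: [0.3, 0.4, -0.4]
finger_gap: 0.002
finger_force: 0.0
```

```bash
python3 look.py w3
```

```text
[0.47866784 0.03654174 0.20295659] [ 3.14072358e+00  1.62999895e-03 -1.60162122e-01] [ 0.2872449   0.40968691 -0.42792708]
outer [210.35204991 112.33778966] ((554.80615234375, 85.05079650878906), (250.89739990234375, 138.5640869140625), 80.7524185180664)
hole [283.         144.54358974] ((528.9663696289062, 28.49213218688965), (86.45250701904297, 75.75829315185547), 80.76679992675781)
hole [137.20930233 144.65633075] ((548.0593872070312, 145.90994262695312), (84.67613983154297, 75.76934814453125), 80.76680755615234)
dark [147.79569892 144.38817204] [ 125  120   45   49 1860] [0.54866814 0.1448029  0.07596003] ((548.4130249023438, 145.4397735595703), (34.34037780761719, 41.5955810546875), 80.9083480834961)
```

View pics/w3.png

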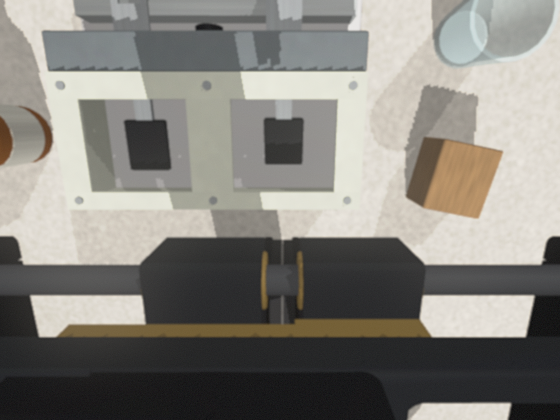

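The right pad at (283,141) now lies lower and tilted, and the left pad at (147,144) is unchanged. I check the angle from depth.

Run:
```python
from h import *
P=np.load("w.npz")["P"]
for u0,v0 in((283,141),(148,144)):
    q=P[v0-16:v0+17,u0-12:u0+13].reshape(-1,3)
    A=np.c_[q[:,:2]-q[:,:2].mean(0),np.ones(len(q))]
    k=np.linalg.lstsq(A,q[:,2],rcond=None)[0]
    print("z",k[2],"tilt",np.arctan(np.hypot(*k[:2])),q[:,:2].mean(0))
```

```text
z 0.06208744275893267 tilt 0.398337689326575 [0.53152577 0.02770201]
z 0.07675788072091413 tilt 0.8394941191034033 [0.54876116 0.14427764]
```

Run:
```python
from h import *
P=np.load("w.npz")["P"]
for u0,v0 in((283,141),(148,144)):
    a,b=(np.median(P[v-2:v+3,u0-8:u0+9].reshape(-1,3),0) for v in(v0-12,v0+12))
    print(a,b,np.arctan2(a[2]-b[2],np.hypot(*(a-b)[:2])))
```

```text
[0.54222028 0.02596403 0.06415152] [0.52055979 0.02945072 0.05849363] 0.2523891304694704
[0.55874302 0.14165225 0.07664335] [0.53868239 0.1475162  0.07551205] 0.05407624402310461
```

The right lever measures about 0.25 rad, down at its hard stop. The left measures about 0.05 rad, still up.

```bash
python3 -c "
from cell import env; print(env.job_done())"
```

```text
the job is handed in; nothing more can be done
None
```

I pressed the right lever (the vial's side) down to its stop, about 0.25 rad by the wrist camera, and came out with no sign of touching the guard; the left lever is still up at about 0.05 rad, and the job is handed in, though no verdict came back.

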